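# Line up the reagent bottles by size

### The arm

A 7-joint arm with a two-finger parallel gripper is mounted at the origin on a cart in front of the work surface, level with it; the furniture and walls round the work are solid. World frame = base frame: x ahead of the robot, y to its left, z up, the work surface at z = 0. Lengths are in mm, angles in rad, forces in N, time in s.
With the tool pointing down it reaches from about 400 to 900 mm from the base axis. Payload 5.6 kg.
Tool frame: the origin (TCP) lies midway between the tips of the shut fingers; the grasp point (between the pads) lies 19 mm behind it; x points along the fingers, y is the direction in which the jaws open and shut, and the axes are right-handed (so a half turn about x gives the same grasp; the last joint's range is limited). The gripper opens to 92 mm and grips with 3 to 60 N. Pads are 20 mm wide; open, the fingers measure 128 mm over their backs; the gripper's body (75 mm by 189 mm) begins 69 mm behind the grasp point.
Start: joints at [-1.337, 0.468, -0.012, 1.603, 0.006, 1.071, -0.056], TCP at [177.673, 625.253, 214.592] pointing down, gripper open.
Joint ranges: [-2.53, 2.53], [-0.31, 2.02], [-1.57, 1.55], [0.28, 2.44], [-1.29, 4.43], [0.15, 1.84], [-2.92, 2.92]. Speed limits (rad/s): [2.57, 2.57, 3.14, 3.14, 3.14, 3.14, 3.14].

### API

Orientations are given as a rotation vector (axis times angle).
In Python, from cell import robot, grip, kin, viewer gives the robot as it stands. Calls block until the motion is done:
- robot.movep(position, orientation): joint-space move of the TCP to a pose.
- robot.servo_line(position, feed=150, rotation=None): straight line of the TCP; rotation=None keeps the orientation; feed is the mean speed in mm/s.
- robot.goto_joints(angles): joint-space move.
- grip(opening, newtons=None): opening from 0.0 (shut) to 1.0 (fully open); newtons is the grip in N (None keeps the last); returns when the fingers have stopped.
- robot.hold(seconds).
- kin.ik(position, orientation): joint angles nearest the present ones, or None.
- robot.observe(): the state.
- viewer.read_camera(name): name is "scene" or "side" or "wrist"; returns the picture (480x640x3 uint8, red, green, blue); there is no depth.
- viewer.camera_info(name): a dict with "camera_matrix" (3x3 intrinsics, pixels), "R" (3x3) and "t" (3): a world point X has camera coordinates R X + t. Camera axes: x right, y down, z forward; pixel columns grow to the right and rows downward; lengths in mm; the calibration is good to about 2 mm. A picture is of the moment at which its call begins: read the wrist's pose just before it. camera_info takes no time and is no camera call; for the wrist camera it gives the pose at the moment of the call.
A pose or a line that the arm cannot do raises robot.IKError and nothing moves.
- robot.job_done(): hands the job in, once; it reports no verdict.
Trained networks look in the newest picture that a camera, given by its name, has taken for a name from the list of things; names that differ only in an ending like _2 or _b are one class to them, and where a whole thing is asked for, a point or a joint stands for the part that bears it (a point fixed in the world has none). Each returns a list of dicts, best first, with "confidence" (0 to 1); they miss things now and then, are a little off and sometimes report something else, mostly with a low value. They report only what shows in the picture. A call takes as long as a camera call. They do not tell look-alikes from the thing itself.
- viewer.silhouettes(name, camera): "mask" (480x640 bool, what is visible of it).
- viewer.pinpoint(name, camera): "at" ([x, y, z] in mm, in the coordinates of the camera as it stood for that picture, good to about 4 mm: a listed point, or the origin of a listed thing).
The state is a dict: "t": time; "joints": joint angles; "joint_velocities": joint speeds; "joint_torque": joint torques, N m; "tcp_pos": TCP position; "tcp_rot": TCP orientation; "contact_force": force on the tool from outside, world axes, zero at the start; "wrist_torque": the same for the moment, N m; "grip_width": opening from 0.0 (shut) to 1.0 (fully open).
Only numpy, scipy, OpenCV 4.12 (cv2) and the standard library are available. Lean on these libraries where they do the work, as an engineer would, in place of code of your own. Each camera call takes 0.05 s, during which the arm holds its last target.

### The job

Set the four loose amber bottles (black screw cap, white screw cap, black dropper, yellow screw cap) upright on the four discs of the white reagent rail, one centred on each disc, in order of size: the smallest on the green disc at one end, then each next larger, with the largest on the far end. Leave the glass petri dish and the timer where they are.

Things in the scene. Friction and masses are not known exactly. Their poses are not given: they have to be found in the camera images.
- small_bottle: the smallest bottle: amber, black screw cap, 26 mm diameter, 52 mm tall; its straight body can be gripped up to about 32 mm above its underside. Origin: centre of its underside, z up.
- white_cap_bottle: the second smallest bottle: amber, white screw cap, 32 mm diameter, 59 mm tall; can be gripped at the body, about 30 mm above its underside. Origin: centre of its underside, z up.
- dropper_bottle: the second largest bottle: slim, amber, black dropper bulb on top, 37 mm body diameter, 102 mm tall; the body is straight up to about 56 mm above its underside, then narrows. Origin: centre of its underside, z up.
- yellow_cap_bottle: the largest bottle: amber, yellow screw cap, 56 mm body diameter, 126 mm tall; the body is straight up to about 82 mm above its underside, then narrows to the cap, 33 mm wide. Origin: centre of its underside, z up.
- disc_green: the green disc, 64 mm across and 3 mm thick, fixed at one end of the white reagent rail (either end): the place of the smallest bottle. Origin: centre of its underside, which lies 14 mm above the bench (top face 17 mm above the bench), z up. The rail is a fixed low white tray 300 mm long, 96 mm wide, with a rim 17 mm above the bench; its four discs stand in one straight row along it, 70 mm from centre to centre
- disc_a: a round black rubber disc, 64 mm across and 3 mm thick, one of three alike, fixed on the white reagent rail. Origin: centre of its underside, which lies 14 mm above the bench (top face 17 mm above the bench), z up. This one is second or third in the row: whichever of disc_a and disc_b is nearer the green disc is the second
- disc_b: a round black rubber disc, 64 mm across and 3 mm thick, one of three alike, fixed on the white reagent rail. Origin: centre of its underside, which lies 14 mm above the bench (top face 17 mm above the bench), z up. This one is second or third in the row: whichever of disc_a and disc_b is nearer the green disc is the second
- disc_c: a round black rubber disc, 64 mm across and 3 mm thick, one of three alike, fixed on the white reagent rail. Origin: centre of its underside, which lies 14 mm above the bench (top face 17 mm above the bench), z up. This one is at the end of the row opposite the green disc: the place of the largest bottle
- petri_dish: clear round petri dish, 68 mm across, 15 mm high, loose; to be left alone. Origin: centre of its underside, z up.
- lab_timer: pale timer with a small display and buttons, 60 x 66 x 18 mm, loose; to be left alone. Origin: centre of its underside, z up.
Mind the look-alikes: they are no part of the job. What is shaped like the white_cap_bottle but turquoise is not meant.

How it is judged:
By the outcome, as a careful person would: the job done as asked, in the order asked, and still so for the second after the job is handed in, with the robot touching nothing.
It also fails if it takes over 123 s, if anything falls off the work surface, if the arm or the gripper's body presses on something with over 40 N, if the wrist force passes 120 N, or if a joint passes its speed limit or range.

## Working session

There is one attempt and no reset: what is moved stays moved. The work goes in short steps, each a Python script; the robot and the scene stay as the last script left them, time stands still between calls to the robot, and variables do not carry over. Pictures are saved under pics/ and viewed, and the job is handed in when it is done.

```bash
ls; mkdir -p pics; python3 - <<'E'
from cell import robot,viewer
import cv2
for n in("scene","side","wrist"):
    im=viewer.read_camera(n); cv2.imwrite(f"pics/{n}0.png",im[:,:,::-1])
    i=viewer.camera_info(n); print(n,i)
o=robot.observe();print(o)
E
```

```text
pics
scene {'camera_matrix': array([[525.55199918,   0.        , 324.45899056],
       [  0.        , 525.55199918, 242.59121338],
       [  0.        ,   0.        ,   1.        ]]), 'R': array([[-0.98090991, -0.19336069,  0.02067325],
       [-0.14461956,  0.65428608, -0.74229031],
       [ 0.13000355, -0.73110969, -0.66975944]]), 't': array([ 506.69479014,  121.02484136, 1222.3098996 ])}
side {'camera_matrix': array([[572.10447648,   0.        , 315.33487913],
       [  0.        , 572.10447648, 243.45570839],
       [  0.        ,   0.        ,   1.        ]]), 'R': array([[ 9.96076394e-01,  8.84968930e-02,  3.41892020e-04],
       [ 7.84012708e-02, -8.80640009e-01, -4.67254123e-01],
       [-4.10494544e-02,  4.65447607e-01, -8.84122993e-01]]), 't': array([-531.7926883 ,  -25.98273989, 1512.39996181])}
wrist {'camera_matrix': array([[344.3204616 ,   0.        , 319.32367442],
       [  0.        , 344.3204616 , 238.10773071],
       [  0.        ,   0.        ,   1.        ]]), 'R': array([[ 0.27390748,  0.96175386, -0.00205026],
       [ 0.93314616, -0.2652427 ,  0.24266141],
       [ 0.23283674, -0.06837997, -0.97010888]]), 't': array([-649.48810042,  -27.77503896,  390.43319039])}
{'t': 0.15, 'joints': array([-1.33702143,  0.46817795, -0.01156193,  1.60339191,  0.00601655,
        1.07137818, -0.05631123]), 'joint_velocities': array([ 0.00022663, -0.00220355,  0.00031726, -0.00343331,  0.00091269,
       -0.00063991,  0.00113783]), 'joint_torque': array([ 4.77758331e-04, -5.20945752e+01, -1.24119694e-02, -2.43975967e+01,
       -5.66080178e-02,  1.52804976e-02,  1.18993257e-04]), 'tcp_pos': array([177.58738708, 624.82179851, 213.865512  ]), 'tcp_rot': array([ 0.21629619,  1.55989559, -0.21837752]), 'contact_force': array([ 0.43877043,  0.22989417, -0.20835651]), 'wrist_torque': array([ 0.00241087, -0.04273498, -0.01803843]), 'grip_width': 1.0036430077234328}
```

View pics/scene0.png

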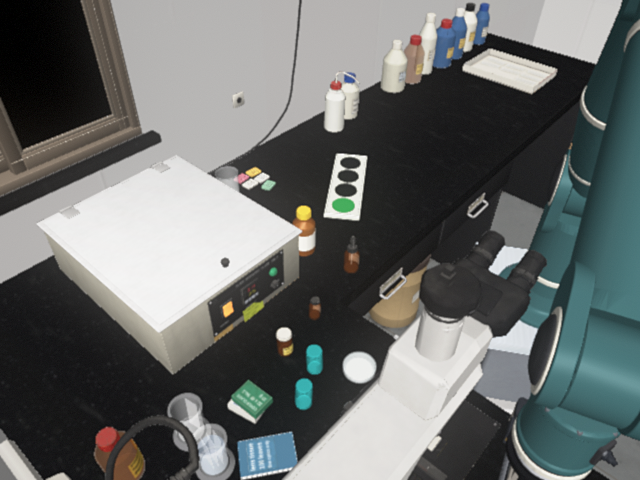

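View pics/side0.png

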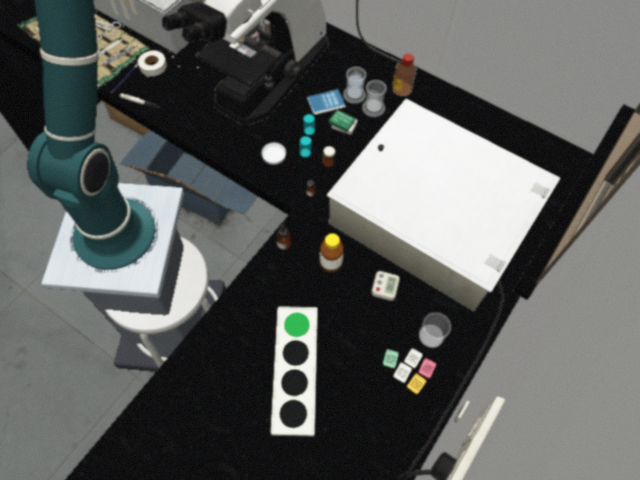

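View pics/wrist0.png

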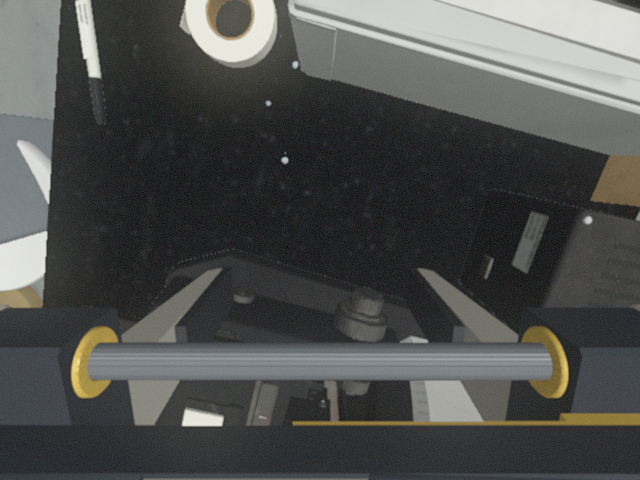

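The scene view shows these amber candidates:
- yellow cap, large, (305,230)
- dropper, (351,255)
- small black cap, (315,307)
- white cap, (285,342)

The look-alikes are two turquoise bottles at (314,360) and (304,394), plus a red-cap amber bottle at (115,455), which is not on the list. In the side view the rail is at (295,370) with its green end nearest the robot (296,324). The microscope stands close to the TCP, so I have to clear it first.

```bash
cat > h.py <<'E'
from cell import robot,grip,kin,viewer
import cv2,numpy as np
def toworld(p,i): return i["R"].T@(np.array(p)-i["t"])
def proj(X,i):
    c=i["R"]@np.array(X,float)+i["t"]; u=i["camera_matrix"]@c; return u[:2]/u[2]
E
python3 - <<'E'
from h import *
names=["small_bottle","white_cap_bottle","dropper_bottle","yellow_cap_bottle","disc_green","disc_a","petri_dish","lab_timer"]
np.set_printoptions(precision=1,suppress=True)
for c in("scene","side"):
    i=viewer.camera_info(c)
    for n in names:
        for d in viewer.pinpoint(n,c)[:5]:
            w=toworld(d["at"],i); print(c,n,round(d["confidence"],2),w,proj(w,i))
print(robot.observe()["t"])
for c in("scene","side"):
    im=cv2.imread(f"pics/{c}0.png")
    y,x=(190,260) if c=="scene" else (100,250)
    cr=im[y:y+230,x:x+180] if c=="scene" else im[y:y+200,x:x+160]
    cv2.imwrite(f"pics/{c}crop.png",cv2.resize(cr,None,fx=2.6,fy=2.6,interpolation=cv2.INTER_CUBIC))
E
```

```text
scene small_bottle 0.51 [507.  170.2  -2.9] [313.8 315.3]
scene white_cap_bottle 0.82 [545.7 278.8   3.6] [284.6 349.9]
scene white_cap_bottle 0.74 [477.8 387.3  -1.1] [305.1 403.1]
scene white_cap_bottle 0.58 [475.7 306.6  -3.5] [314.9 368.9]
scene white_cap_bottle 0.33 [ 511.5 -280.    12.2] [345.5 191.2]
scene dropper_bottle 0.85 [448.6  10.2  -0.6] [351.2 268.7]
scene dropper_bottle 0.65 [574.6 -31.3  -0.7] [304.2 249.8]
scene yellow_cap_bottle 0.89 [573.8 -34.3   0.1] [304.8 248.8]
scene disc_green 0.49 [ 517.7 -429.6   18.4] [351.6 160.5]
scene disc_a 0.76 [ 510.5 -279.3   13.7] [345.8 191. ]
scene disc_a 0.71 [ 516.3 -350.2    9.6] [347.7 177.7]
scene disc_a 0.57 [ 519.5 -426.2   19.8] [350.9 160.6]
scene petri_dish 0.9 [384.4 288.9   3. ] [361.1 367.7]
side white_cap_bottle 0.65 [544.  274.5   1.4] [327.5 163.6]
side white_cap_bottle 0.56 [475.3 307.5  -1.5] [304.5 153. ]
side white_cap_bottle 0.45 [481.3 383.6  -1.7] [309.  132.2]
side dropper_bottle 0.77 [456.4  10.4  -0.5] [286.2 243.8]
side yellow_cap_bottle 0.73 [579.8 -30.4   1.4] [332.  261.2]
side disc_green 0.87 [ 507.5 -212.8   10.2] [296.7 324.7]
side disc_a 0.79 [ 514.9 -351.    15.5] [293.6 381.1]
side disc_a 0.69 [ 514.1 -284.2   16.2] [296.2 352.8]
side disc_a 0.68 [ 520.1 -418.    14.4] [292.7 411.1]
side petri_dish 0.96 [387.3 288.7   1.1] [273.  155.6]
side petri_dish 0.25 [546.2 276.   -0.2] [328.3 163.5]
side lab_timer 0.58 [719.1 -88.2  -3.5] [385.3 286.9]
0.95
```

```bash
python3 - <<'E'
import cv2,numpy as np
a=cv2.imread("pics/scenecrop.png");b=cv2.imread("pics/sidecrop.png")
h=max(a.shape[0],b.shape[0]);o=np.zeros((min(h,600),min(800,a.shape[1]+b.shape[1]),3),np.uint8)
a=a[:600];b=b[:600,:800-a.shape[1]]
o[:a.shape[0],:a.shape[1]]=a;o[:b.shape[0],a.shape[1]:a.shape[1]+b.shape[1]]=b
cv2.imwrite("pics/both.png",o)
E
```

```text
(no output)
```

View pics/both.png

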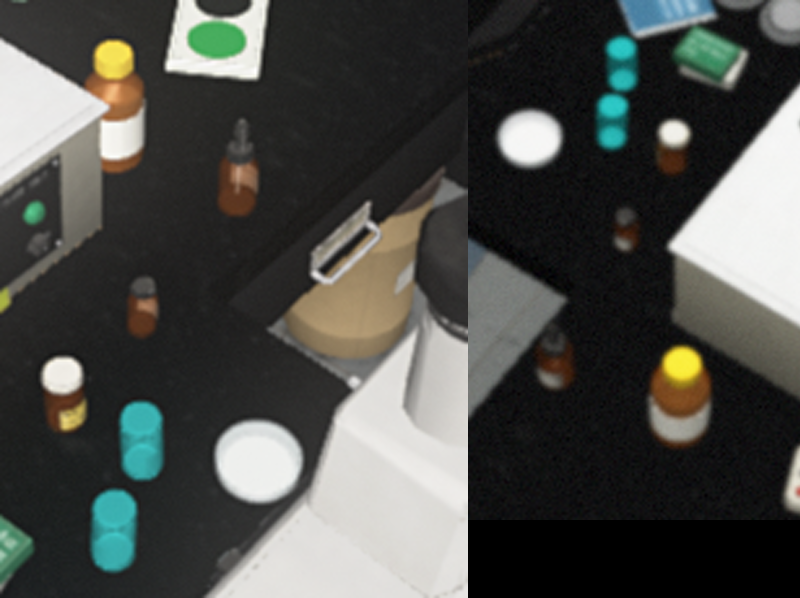

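```bash
python3 - <<'E'
from h import *
np.set_printoptions(precision=1,suppress=True)
I={c:viewer.camera_info(c) for c in("scene","side")}
def tri(a,b):
    Ps=[I[c]["camera_matrix"]@np.c_[I[c]["R"],I[c]["t"]] for c in("scene","side")]
    X=cv2.triangulatePoints(Ps[0],Ps[1],np.array(a,float).reshape(2,1),np.array(b,float).reshape(2,1))[:,0];X=X[:3]/X[3]
    return X,np.linalg.norm(proj(X,I["scene"])-a),np.linalg.norm(proj(X,I["side"])-b)
for a in[(40,225),(175,157),(300,232),(172,325)]:
    for b in[(331,193),(408,100),(558,180),(488,285)]:
        r=tri(a,b)
        if max(r[1:])<12: print("box",a,b,r)
print("knob",tri((225,263),(380,148)))
def ray(c,px,z):
    i=I[c];d=i["R"].T@np.linalg.inv(i["camera_matrix"])@np.array([*px,1.]);o=-i["R"].T@i["t"];return o+d*(z-o[2])/d[2]
print("base side",ray("side",(330,222),0),ray("side",(475,306),0),"scene base",ray("scene",(300,262),0),ray("scene",(172,372),0))
print("scope head",tri((448,280),(238,40)),tri((490,243),(185,15)),tri((530,260),(175,18)))
# discs
for c,z in(("side",17),("scene",17)):
    im=cv2.imread(f"pics/{c}0.png");hsv=cv2.cvtColor(im,cv2.COLOR_BGR2HSV)
    x0,y0,x1,y1=(270,304,320,438) if c=="side" else (322,150,370,222)
    g=np.zeros(im.shape[:2],np.uint8);g[y0:y1,x0:x1]=1
    tray=((hsv[...,2]>140)&(hsv[...,1]<60)).astype(np.uint8)*g
    cn,_=cv2.findContours(tray,cv2.RETR_EXTERNAL,cv2.CHAIN_APPROX_NONE);k=max(cn,key=cv2.contourArea)
    fill=np.zeros_like(g);cv2.drawContours(fill,[k],-1,1,-1)
    inner=fill*(1-tray)
    n,l,s,ce=cv2.connectedComponentsWithStats(inner)
    for j in range(1,n):
        if s[j,4]>60: print(c,s[j,4],ce[j],ray(c,ce[j],z))
E
```

```text
box (40, 225) (558, 180) (array([1120. ,  169.6,  147. ]), np.float64(0.8658544291960664), np.float64(0.6632024334064663))
box (175, 157) (408, 100) (array([734.5, 189.9, 383.4]), np.float64(11.544295221431902), np.float64(8.461584959624869))
box (175, 157) (488, 285) (array([ 932.7, -134. ,  156.1]), np.float64(0.4784298344209712), np.float64(0.4690179086049306))
box (300, 232) (331, 193) (array([562.1,  77.9, 153.5]), np.float64(1.7042961302131099), np.float64(1.2654687707820949))
box (172, 325) (408, 100) (array([735.3, 378.8, 161. ]), np.float64(8.013641278788201), np.float64(4.426162306975579))
knob (array([678.2, 215.3, 166.1]), np.float64(0.20574325604605054), np.float64(0.13781120200275124))
base side [565.6  86.    0. ] [ 941.8 -121.6    0. ] scene base [574.7  14.7   0. ] [752.  374.9   0. ]
scope head (array([296.3, 363.8, 351.4]), np.float64(17.686760626602908), np.float64(8.876355738500365)) (array([217.9, 345.5, 426.7]), np.float64(7.975486335583804), np.float64(4.10497967732233)) (array([176.1, 355.7, 409.4]), np.float64(3.321599175886015), np.float64(1.6796340518647492))
side 495 [296.4 324.2] [ 507.  -214.1   17. ]
side 512 [295.2 352.5] [ 511.7 -283.9   17. ]
side 550 [294.1 382.3] [ 516.5 -354.    17. ]
side 601 [292.9 413.4] [ 521.1 -423.6   17. ]
scene 624 [347.5 177. ] [ 516.2 -343.3   17. ]
scene 261 [343.  204.8] [ 507.1 -210.9   17. ]
```

```bash
cat >> h.py <<'E'
from scipy.optimize import minimize
PROF={"small_bottle":[(0,13),(34,13),(40,9.5),(52,9.5)],"white_cap_bottle":[(0,16),(40,16),(44,13.5),(59,13.5)],
"dropper_bottle":[(0,18.5),(56,18.5),(68,10),(80,8),(100,4),(102,3)],"yellow_cap_bottle":[(0,28),(82,28),(100,16.5),(126,16.5)]}
def render(n,xy,i,z0=0,S=4):
    t=np.linspace(0,2*np.pi,40);P=PROF[n];m=np.zeros((480*S,640*S),np.uint8)
    rings=[np.array([[xy[0]+r*np.cos(a),xy[1]+r*np.sin(a),z0+z] for a in t]) for z,r in P]
    pr=[]
    for R in rings:
        c=R@i["R"].T+i["t"];u=c@i["camera_matrix"].T;pr.append(u[:,:2]/u[:,2:])
    for a,b in zip(pr[:-1],pr[1:]):
        h=cv2.convexHull(((np.r_[a,b]+.5)*S).astype(np.float32).round().astype(np.int32))
        cv2.fillConvexPoly(m,h,255)
    return cv2.resize(m,(640,480),interpolation=cv2.INTER_AREA)/255.
def fit(n,masks,infos,xy0,z0=0):
    def cost(p):
        s=0
        for M,i in zip(masks,infos):
            r=render(n,p,i,z0);s+=np.abs(r-M).sum()/M.sum()
        return s
    r=minimize(cost,xy0,method="Nelder-Mead",options=dict(initial_simplex=[[xy0[0],xy0[1]],[xy0[0]+5,xy0[1]],[xy0[0],xy0[1]+5]],xatol=.2,fatol=1e-4,maxiter=80))
    return r.x,r.fun
def rot(phi):
    from scipy.spatial.transform import Rotation as Ro
    c,s=np.cos(phi),np.sin(phi)
    return Ro.from_matrix(np.array([[0,c,s],[0,s,-c],[-1,0,0]])).as_rotvec()
def near(c,n,xy):  # best silhouette near projected location
    i=viewer.camera_info(c);best=None
    for d in viewer.silhouettes(n,c):
        M=d["mask"]
        if M.sum()<10: continue
        r=render(n,xy,i)>.5;iou=(M&r).sum()/max(1,(M|r).sum())
        if best is None or iou>best[0]: best=(iou,M,d["confidence"])
    return best
E
python3 - <<'E'
from h import *
from scipy.spatial.transform import Rotation as Ro
np.set_printoptions(precision=1,suppress=True)
G={"small_bottle":(507,170),"white_cap_bottle":(545,276),"dropper_bottle":(452,10),"yellow_cap_bottle":(577,-32)}
for n,g in G.items():
    Ms=[];Is=[]
    for c in("scene","side"):
        b=near(c,n,g)
        if b is None: print(n,c,"none");continue
        print(n,c,"iou %.2f conf %.2f area %d"%(b[0],b[2],b[1].sum()))
        if b[0]>.3:
            Ms.append(b[1].astype(float));Is.append(viewer.camera_info(c))
            print("  single",fit(n,Ms[-1:],Is[-1:],g))
    if Ms: print("  joint",fit(n,Ms,Is,g))
print(robot.observe()["t"])
o=robot.observe();print(Ro.from_rotvec(o["tcp_rot"]).as_matrix())
np.set_printoptions(precision=2,suppress=True)
for z in(450,550,600,650): print(z,kin.ik([177,625,z],o["tcp_rot"]))
for p,f in(((507,170,250),60),((507,170,7),60),((507,-214,250),3.8),((521,-424,250),3.8),((521,-424,60),3.8),((577,-32,100),-30)):
    for k in(0,180): print(p,f+k,kin.ik(p,rot(np.radians(f+k))))
E
```

```text
small_bottle scene iou 0.88 conf 0.56 area 240
  single (array([505.7, 171.6]), np.float64(0.061258169934640526))
small_bottle side iou 0.73 conf 0.69 area 144
  single (array([504.9, 175. ]), np.float64(0.09210239651416123))
  joint (array([505.2, 172.9]), np.float64(0.19550653594771242))
white_cap_bottle scene iou 0.83 conf 0.81 area 380
  single (array([547.2, 276.6]), np.float64(0.0989267285861713))
white_cap_bottle side iou 0.76 conf 0.78 area 174
  single (array([545.3, 281.6]), np.float64(0.26364660806851475))
  joint (array([546.5, 277.4]), np.float64(0.38464431870751936))
dropper_bottle scene iou 0.86 conf 0.68 area 422
  single (array([451. ,   6.3]), np.float64(0.11103986618344021))
dropper_bottle side iou 0.84 conf 0.65 area 269
  single (array([450. ,  10.1]), np.float64(0.1719804650484729))
  joint (array([450.9,   7.7]), np.float64(0.2917915755953362))
yellow_cap_bottle scene iou 0.74 conf 0.77 area 776
  single (array([577.4, -37.6]), np.float64(0.28937234687689506))
yellow_cap_bottle side iou 0.90 conf 0.85 area 689
  single (array([575.7, -31.8]), np.float64(0.08910
[... 324 characters left out ...]
0, 250) 240 [-1.39  0.53  1.37  1.9  -0.56  1.19 -1.91]
(507, 170, 7) 60 [-0.56  0.59  0.22  2.02 -0.24  0.55  0.87]
(507, 170, 7) 240 [-1.18  0.93  1.11  2.06 -1.11  0.93 -1.53]
(507, -214, 250) 3.8 [-0.4   0.34  0.92  1.86 -0.31  1.09  0.71]
(507, -214, 250) 183.8 [-0.63  0.57  1.36  1.87 -0.6   1.21 -2.15]
(521, -424, 250) 3.8 [ 0.    0.63  0.98  1.55 -0.54  1.25  1.13]
(521, -424, 250) 183.8 [-0.13  0.84  1.34  1.56 -0.83  1.41 -1.8 ]
(521, -424, 60) 3.8 [ 0.28  0.72  0.52  1.67 -0.45  0.86  1.05]
(521, -424, 60) 183.8 [-0.12  1.16  1.33  1.7  -1.18  1.3  -1.6 ]
(577, -32, 100) -30 [-0.5   0.56  0.66  1.91 -0.46  0.83 -0.12]
(577, -32, 100) 150 [-0.13  0.49  0.16  1.88 -0.11  0.78  2.71]
```

```bash
python3 - <<'E'
from h import *
np.set_printoptions(precision=2,suppress=True)
robot.servo_line([177,625,550],feed=250)
o=robot.observe();print(o["t"],o["tcp_pos"],o["joints"])
j=o["joints"].copy();j[0]=-0.33;j[2]=0;j[4]=0;j[6]=np.radians(60)-.33
robot.goto_joints(j)
o=robot.observe();print(o["t"],o["tcp_pos"],o["joints"],o["contact_force"])
for q in((505.2,172.9,200),(505.2,172.9,7)):print(kin.ik(q,rot(np.radians(60))))
robot.movep([505.2,172.9,200],rot(np.radians(60)))
o=robot.observe();print(o["t"],o["tcp_pos"],o["joints"],o["contact_force"])
i=viewer.camera_info("wrist");im=viewer.read_camera("wrist");cv2.imwrite("pics/w1.png",im[:,:,::-1])
for d in viewer.silhouettes("small_bottle","wrist"): 
    print(d["confidence"],d["mask"].sum(),np.argwhere(d["mask"]).mean(0)[::-1]); M=d["mask"].astype(float);print(fit("small_bottle",[M],[i],(505.2,172.9)))
print(proj((505.2,172.9,0),i))
E
```

```text
2.8417 [176.95 624.75 548.89] [-1.35  0.36  0.01  1.03 -0.    1.76 -0.05]
5.1 [623.71 179.85 548.87] [-0.33  0.36 -0.    1.03 -0.    1.76  0.72] [-0.2   0.16 -1.12]
[-0.35  0.29 -0.05  1.9   0.02  0.95  0.64]
[-0.36  0.59 -0.04  2.01  0.04  0.55  0.62]
6.475 [506.56 173.47 201.1 ] [-0.35  0.29 -0.05  1.9   0.02  0.95  0.64] [ 0.15  0.33 -0.39]
0.82 653 [316.7  219.94]
(array([505.97, 171.19]), np.float64(0.05382698255412425))
[317.61 214.53]
```

View pics/w1.png

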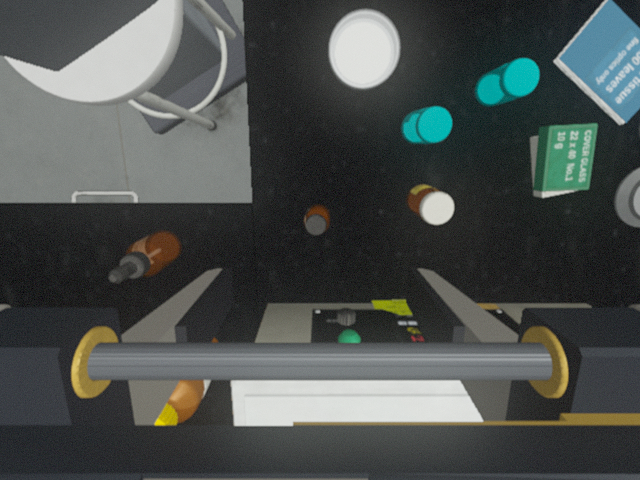

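The wrist view shows the small amber bottle with the black cap at (317,220), the white-cap bottle at (432,205), the dropper at (145,258) and the turquoise ones at (427,125) and (507,80). The choice is confirmed, so I'll grasp the small bottle.

```bash
cat >> h.py <<'E'
DISC={"small_bottle":(507.0,-213.2),"white_cap_bottle":(511.7,-283),"dropper_bottle":(516.4,-352.9),"yellow_cap_bottle":(521.1,-422.8)}
GH={"small_bottle":26,"white_cap_bottle":29,"dropper_bottle":42,"yellow_cap_bottle":62}
PH=np.radians(3.8)
def st(s=""):
    o=robot.observe();print(s,"t%.1f"%o["t"],o["tcp_pos"].round(1),"F",o["contact_force"].round(1),"g%.3f"%o["grip_width"],"mm%.1f"%(92*o["grip_width"]));return o
def save(c,f):
    im=viewer.read_camera(c);cv2.imwrite(f"pics/{f}.png",im[:,:,::-1]);return im
def pick(n,xy,phi,N=25,up=190):
    z=GH[n]-19; r=rot(phi)
    robot.servo_line([*xy,z],feed=150,rotation=r); st("down")
    grip(0.0,N); st("gripped")
    robot.servo_line([xy[0],xy[1],up],feed=150); return st("up")
def place(n,up=190,ph=PH,feed=60):
    x,y=DISC[n]; z=GH[n]-19+17; r=rot(ph)
    robot.movep([x,y,up],r); robot.servo_line([x,y,z+25],feed=150,rotation=r)
    robot.hold(.2);robot.servo_line([x,y,z+1.0],feed=feed); robot.hold(.2);st("at disc")
def release(n,up=230,w=1.0):
    x,y=DISC[n]
    grip(w); robot.hold(.2); robot.servo_line([x,y,up],feed=150); st("released")
E
python3 - <<'E'
from h import *
i=viewer.camera_info("wrist")
for n,g in(("white_cap_bottle",(546.5,277.4)),("dropper_bottle",(450.9,7.7)),("yellow_cap_bottle",(576.5,-34.7))):
    b=near("wrist",n,g)
    if b: print(n,b[0],b[2],fit(n,[b[1].astype(float)],[i],g))
pick("small_bottle",(505.6,172.0),np.radians(60))
save("side","s1")
E
```

```text
white_cap_bottle 0.9447552447552447 0.69 (array([546.71085835, 277.09631998]), np.float64(0.056622479977906655))
dropper_bottle 0.9136170212765957 0.9 (array([450.72421875,   6.65507812]), np.float64(0.08295349318085785))
yellow_cap_bottle 0.2405739072405739 0.91 (array([578.80026245,  -9.79750366]), np.float64(2.9371473143441187))
down t8.2 [506.2 172.2   7.8] F [-0.5  0.1  0.5] g1.003 mm92.2
gripped t9.2 [505.5 172.    7. ] F [-0.4  0.7  0.3] g0.272 mm25.1
up t10.5 [505.  171.8 189.1] F [ 0.2  0.6 -0. ] g0.275 mm25.3
```

```bash
python3 - <<'E'
from h import *
place("small_bottle"); save("side","s2"); save("wrist","w2"); 
release("small_bottle"); 
print(robot.observe()["joints"].round(2))
i=viewer.camera_info("wrist");im=save("wrist","w3")
for z,nm in((0,"bench"),(17,"disc")):
  for n in DISC: print(n,proj((*DISC[n],17),i).round(1)) if z else 0
b=near("wrist","small_bottle",DISC["small_bottle"])
if b: print(b[0],b[2],fit("small_bottle",[b[1].astype(float)],[i],DISC["small_bottle"],17))
E
```

```text
at disc t14.1 [ 506.9 -213.2   24.7] F [ 0.9 -1.8  0.7] g0.274 mm25.2
released t16.9 [ 506.5 -212.9  229.1] F [-0.1 -0.3 -0.4] g1.000 mm92.0
[ 0.07  0.28  0.32  1.85 -0.1   1.02  0.5 ]
small_bottle [319.7 214.5]
white_cap_bottle [319.8 273.3]
dropper_bottle [319.8 327.3]
yellow_cap_bottle [319.9 377.2]
0.7737003058103975 0.7 (array([ 506.31041464, -213.309796  ]), np.float64(0.054266731485982815))
```

View pics/w3.png

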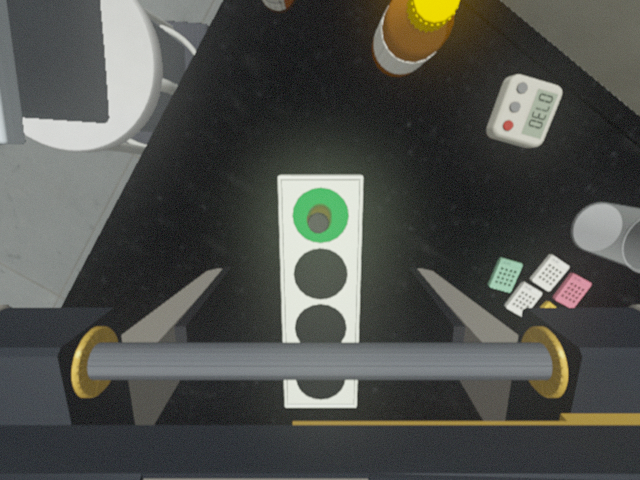

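The small bottle stands centred on green: disc at (320,215), fit within 1 mm. Next is the white cap.

```bash
python3 - <<'E'
from h import *
n="white_cap_bottle";xy=(546.6,277.2);ph=np.radians(60)
robot.movep([*xy,190],rot(ph)); st("hover")
pick(n,xy,ph,up=200)
place(n,up=200); release(n)
save("wrist","w4");i=viewer.camera_info("wrist")
b=near("wrist",n,DISC[n])
if b: print(b[0],b[2],fit(n,[b[1].astype(float)],[i],DISC[n],17))
print(robot.observe()["joints"].round(2))
E
```

```text
hover t18.8 [547.5 275.2 190.2] F [-0.1  0.4  0.1] g1.000 mm92.0
down t20.2 [547.3 277.6  10.9] F [ 0.7 -0.4  0.9] g0.998 mm91.8
gripped t21.1 [546.5 277.1   9.9] F [ 0.7 -0.4  0.7] g0.335 mm30.8
up t22.6 [546.  276.9 198.9] F [ 0.5  0.1 -1.2] g0.337 mm31.0
at disc t26.7 [ 511.6 -283.    27.7] F [-0.5 -0.1 -0.2] g0.339 mm31.2
released t29.4 [ 511.2 -282.7  229.1] F [ 0.4 -0.2  0.6] g1.000 mm92.0
0.7873345935727788 0.72 (array([ 511.72439782, -283.73982634]), np.float64(0.054797333953344185))
[ 0.08  0.36  0.47  1.78 -0.18  1.05  0.68]
```

View pics/w4.png

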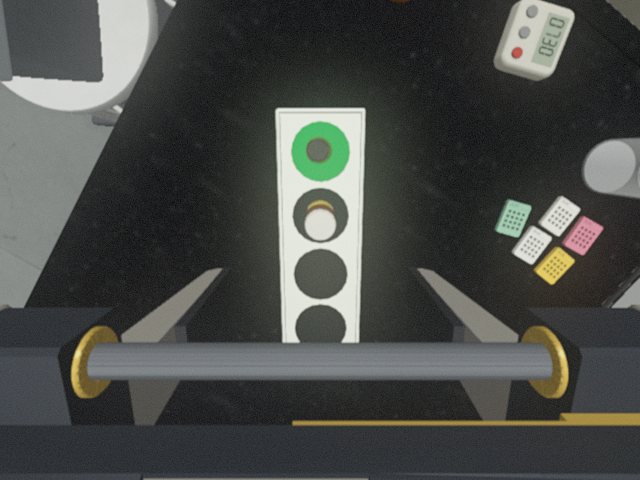

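The white-cap bottle is on the disc at (320,215), and the fit is within 1 mm. Next the dropper.

```bash
sed -i 's/"yellow_cap_bottle":62/"yellow_cap_bottle":66/' h.py; python3 - <<'E'
from h import *
n="dropper_bottle";xy=(450.7,7.0);ph=np.radians(60)
robot.movep([*xy,210],rot(ph)); st("hover"); robot.hold(.2)
i=viewer.camera_info("wrist");save("wrist","w5")
b=near("wrist",n,xy); 
if b:
    f=fit(n,[b[1].astype(float)],[i],xy); print(b[0],b[2],f)
b=near("wrist","yellow_cap_bottle",(576.5,-33.5)); 
if b: print("y",b[0],b[2],b[1].sum(),fit("yellow_cap_bottle",[b[1].astype(float)],[i],(576.5,-33.5)))
pick(n,xy,ph,up=220)
place(n,up=220); release(n,up=240)
save("wrist","w6");i=viewer.camera_info("wrist")
b=near("wrist",n,DISC[n])
if b: print(b[0],b[2],fit(n,[b[1].astype(float)],[i],DISC[n],17))
print(robot.observe()["joints"].round(2))
E
```

```text
hover t30.6 [451.5   5.7 210.3] F [ 0.1 -0.6 -0.5] g1.005 mm92.5
0.8767605633802817 0.67 (array([449.74171467,   8.68818712]), np.float64(0.07245419228533848))
y 0.5289599335686112 0.63 2560 (array([576.2520256 , -34.65116119]), np.float64(0.872984068627451))
down t32.3 [451.3   7.   23.6] F [-0.1 -0.3 -0.7] g1.001 mm92.1
gripped t33.2 [450.7   7.   23. ] F [-0.3  0.4  0.2] g0.390 mm35.9
up t34.7 [450.1   6.9 219.2] F [ 0.2 -1.   0. ] g0.391 mm35.9
at disc t38.2 [ 516.2 -352.9   40.7] F [-0.1 -0.5 -2.1] g0.392 mm36.1
released t40.8 [ 516.  -352.6  239. ] F [ 0.7  0.6 -0.8] g0.994 mm91.4
0.9380677126341866 0.81 (array([ 515.89665353, -350.69941194]), np.float64(0.08990929705215418))
[ 0.13  0.43  0.56  1.67 -0.25  1.11  0.83]
```

View pics/w6.png

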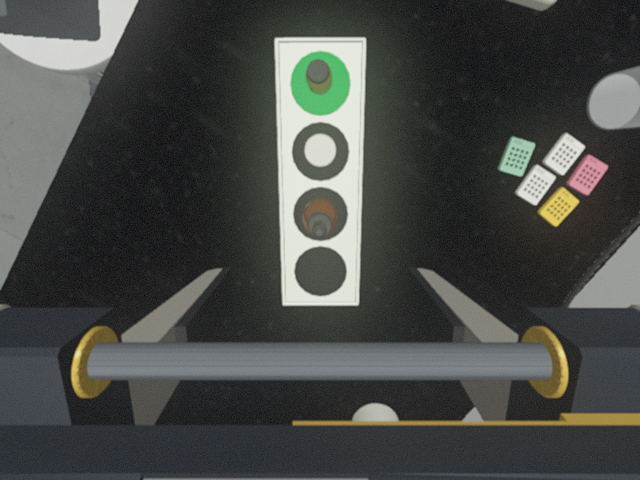

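View pics/w5.png

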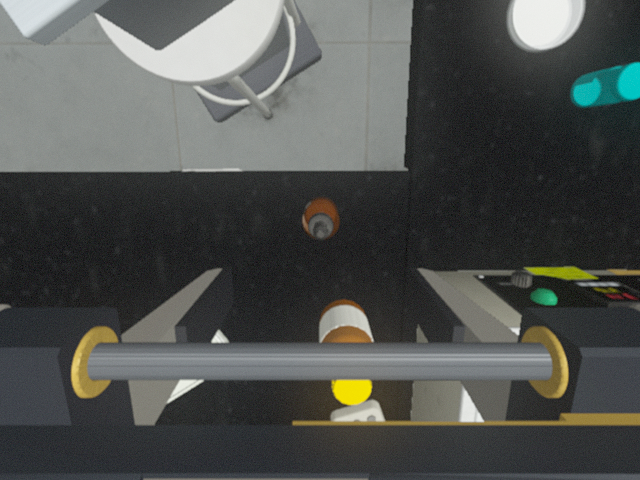

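The dropper is on the disc at (320,214), about 2 mm off at most. Last is the yellow cap, with the jaws parallel to the box front.

```bash
python3 - <<'E'
from h import *
n="yellow_cap_bottle";xy=(576.8,-34.0);ph=np.radians(-30)
robot.movep([*xy,260],rot(ph)); robot.hold(.3); st("hover")
i=viewer.camera_info("wrist");save("wrist","w7")
b=near("wrist",n,xy); 
if b:
    f=fit(n,[b[1].astype(float)],[i],xy); print(b[0],b[2],f)
print(robot.observe()["joints"].round(2))
E
```

```text
hover t42.4 [576.8 -34.9 260. ] F [ 0.7 -0.3  0.2] g1.000 mm92.0
0.9613489958317545 0.61 (array([576.53841339, -35.02255046]), np.float64(0.022742052160670094))
[-0.48  0.33  0.61  1.77 -0.21  1.11 -0.33]
```

View pics/w7.png

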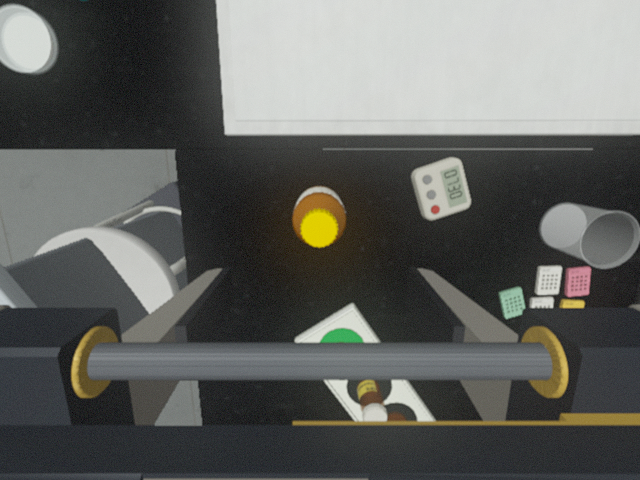

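```bash
python3 - <<'E'
from h import *
i=viewer.camera_info("wrist");print(-i["R"].T@i["t"]-robot.observe()["tcp_pos"])
E
```

```text
[ 34.69682586  59.1879753  170.30082416]
```

```bash
python3 - <<'E'
from h import *
n="yellow_cap_bottle";xy=(576.6,-34.8);ph=np.radians(-30)
pick(n,xy,ph,N=35,up=250)
save("side","s8")
x,y=DISC[n];r=rot(PH)
robot.movep([x,y,250],r);robot.servo_line([x,y,120],feed=150,rotation=r);robot.hold(.2);st("above");save("side","s9")
E
```

```text
down t44.1 [577.3 -34.8  47.8] F [-0.5  0.2  0.4] g1.001 mm92.1
gripped t44.7 [576.5 -34.7  47.1] F [-1.3  1.   2.1] g0.603 mm55.5
up t46.2 [576.  -34.7 249. ] F [-0.6  0.6 -1.9] g0.606 mm55.8
above t49.0 [ 521.6 -423.1  121. ] F [-0.1  0.4 -2.8] g0.605 mm55.7
```

View pics/s9.png

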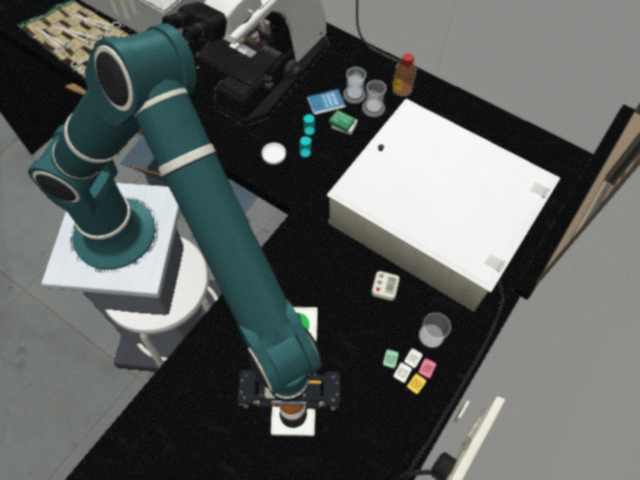

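The bottle is held above the far disc (292,415), and the gripper body clears the dropper. Lowering it now.

```bash
python3 - <<'E'
from h import *
n="yellow_cap_bottle";x,y=DISC[n];z=GH[n]-19+17
robot.servo_line([x,y,z+15],feed=120);robot.hold(.2)
robot.servo_line([x,y,z+1],feed=40);robot.hold(.2);st("at disc")
release(n,up=250)
i=viewer.camera_info("wrist");save("wrist","w10")
b=near("wrist",n,DISC[n])
if b: print(b[0],b[2],fit(n,[b[1].astype(float)],[i],DISC[n],17))
robot.movep([450,-150,420],rot(PH)); st("away")
save("side","s11");save("scene","c11")
for n in DISC:
    for c in("scene","side"):
        b=near(c,n,DISC[n])
        if b and b[0]>.2: print(n,c,round(b[0],2),fit(n,[b[1].astype(float)],[viewer.camera_info(c)],DISC[n],17))
a=cv2.imread("pics/side0.png")*0
s=cv2.imread("pics/s11.png")[290:450,240:350];c=cv2.imread("pics/c11.png")[120:240,300:400]
s=cv2.resize(s,None,fx=3.5,fy=3.5,interpolation=2);c=cv2.resize(c,None,fx=4,fy=4,interpolation=2)
o=np.zeros((570,800,3),np.uint8);o[:s.shape[0],:s.shape[1]]=s;o[:c.shape[0],390:390+c.shape[1]]=c;cv2.imwrite("pics/fin.png",o)
st()
E
```

```text
at disc t50.4 [ 521.1 -422.8   64.9] F [-0.9  1.2 -2.1] g0.605 mm55.7
released t52.7 [ 520.7 -422.4  248.9] F [0.6 0.2 0. ] g1.000 mm92.0
0.8444653496393854 0.65 (array([ 521.57591686, -423.31332712]), np.float64(0.029591166363452596))
away t54.0 [ 450.1 -150.6  419.6] F [0.7 0.3 0.2] g0.997 mm91.7
small_bottle scene 0.5 (array([ 507.99868774, -215.5563385 ]), np.float64(0.21633986928104576))
small_bottle side 0.6 (array([ 505.84361267, -211.18191071]), np.float64(0.09966193373901285))
white_cap_bottle scene 0.45 (array([ 514.46919365, -297.12242413]), np.float64(0.35694893341952166))
white_cap_bottle side 0.63 (array([ 510.6363277 , -279.78662837]), np.float64(0.09102530880193488))
dropper_bottle scene 0.43 (array([ 521.65878906, -378.99619141]), np.float64(0.6138648824458693))
dropper_bottle side 0.78 (array([ 515.77004089, -352.55000153]), np.float64(0.0867931688804554))
yellow_cap_bottle scene 0.52 (array([ 522.80841217, -433.26777725]), np.float64(0.3716934046345811))
yellow_cap_bottle side 0.83 (array([ 520.65385208, -421.46618156]), np.float64(0.07822997958099073))
 t54.5 [ 450.  -150.1  419.9] F [-0.1  0.4 -0.2] g0.997 mm91.7
```

View pics/fin.png

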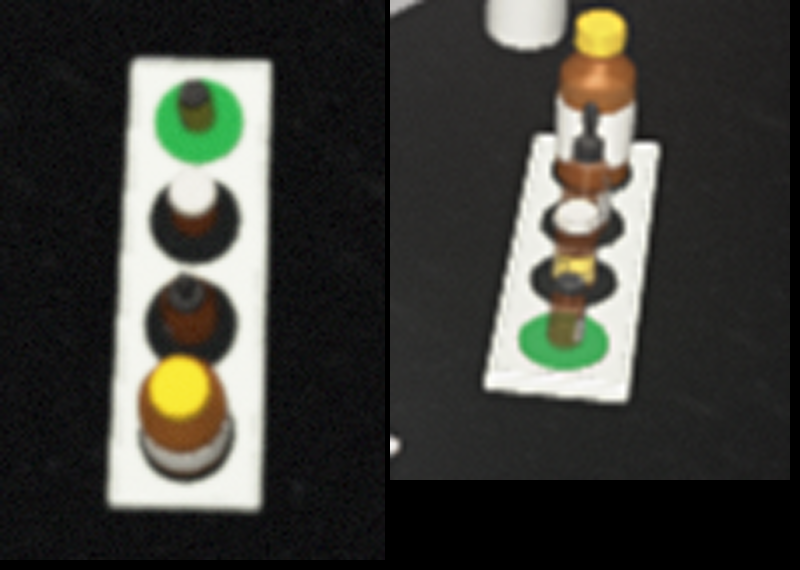

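View pics/w10.png

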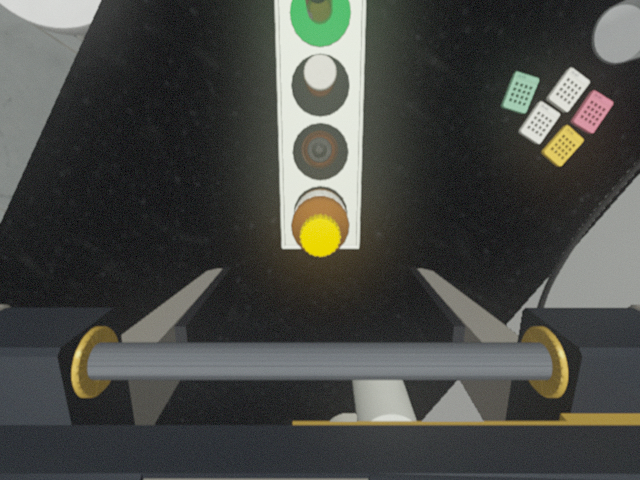

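All four bottles stand upright and centred, in the order green → far end: small, white, dropper, yellow (wrist view: (320,10), (320,80), (320,150), (320,220)). Handing in.

```bash
python3 - <<'E'
from h import *
robot.hold(.3);st();robot.job_done()
E
```

```text
t54.8 [ 450. -150.  420.] F [-0.5 -0.2  0.6] g1.000 mm92.0
the job is handed in; nothing more can be done
```

I set the four amber bottles upright on the rail, starting at the green disc: black screw cap, white cap, dropper, yellow cap. I handed the job in at about 55 s. I did not touch the petri dish, the timer or the turquoise look-alikes.

**Centring checks:** Each bottle was fitted in the wrist-camera picture after its release. Three were within about 1 mm of the disc centre and the dropper about 2 mm off. The last side-camera fits were within about 3.5 mm.

**Disagreement:** The last scene-camera fits differed by 3 to 26 mm along the row. In that view the bottles stand one behind another, so the masks are partly hidden and I did not trust those fits. By eye, the wrist, side and scene pictures all show the four standing on their discs.

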